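# Scan the smaller carton into stock with the bench scanner

## Task

Book in the smaller of the two cartons: stand it upright inside the outlined spot on the scanner's plate, square to the scanner with its labelled side still facing it, and let go. Then take the scanner's upright grip and its trigger between the fingers, squeeze the trigger in well past half of its travel so that the scanner fires, and let it spring all the way back. Leave the larger carton where it stands.

Things in the scene. Friction and masses are not known exactly. Their poses are not given: they have to be found in the camera images.
- carton_centre (a point): Centre of the smaller carton: closed brown box with a white label, loose, about 0.25 kg, 50 mm (its x) by 70 mm (its y) by 35 mm high; this point is 17.5 mm above its underside. The label is on its -x face. Grasp from above across the 50 mm. At the start the label looks toward the scanner, up to 35 degrees off, so no half turn is needed.
- big_carton_centre (a point): Centre of the larger carton, alike but 60 mm (x) by 90 mm (y) by 45 mm high; not to be moved. The two stand side by side on the board; which is nearer the robot varies.
- reading_spot (a point): Centre of the spot outlined by dark lines (70 by 90 mm) on top of the scanner's fixed metal plate, about 0.20 m above the robot's base plane. x points to the scanner's grip (its trigger is 140 mm away), z up, y along the outline's 90 mm. The carton is right when its own x is opposite to this x (label toward the scanner). The plate is 6 mm thick, on a plywood board.
- squeeze_point (a point): Centre the open fingers here, from above, closing along its level x (from trigger to back of the grip); fixed, 112 mm over the plate. Grip back at x = 13 mm, top 16 mm up, 28 mm wide. Trigger front at x = -30 mm at rest, -15 mm home; its upper end (7 mm higher) at -32 mm. Centring up to 5 mm toward +x is harmless; toward -x the grip stops the fingers early. Scanner head 62 mm below.
- trigger (a joint): Angle of the trigger, an 18 mm wide black lever hinged at the grip's foot, free end up: 0 rad at rest (sprung out), 0.22 rad fully home; the scanner fires at 0.14 rad. At the squeeze point it takes about 2 N to start and 7 N to go home; it springs back when let go.

How it is judged:
On the way, in this order (a step that is already met when the one before it is completed fails the run):
1. the smaller carton stands on the outlined spot, label toward the scanner, let go (horizontal distance between carton_centre and reading_spot below 0.02 m and z of carton_centre in the frame of reading_spot below 0.023 m and angle between carton_centre's own z axis and vertical below 0.15 rad and angle between the x axis of carton_centre and the x axis of reading_spot, either way round below 0.26 rad and x of squeeze_point in the frame of carton_centre below -0.08 m and contact force between the fingers and carton below 0.2 N), for 0.2 s.
2. the trigger is squeezed in until the scanner fires (0.14 of 0.22 rad), grip and trigger between the fingers, with the carton on the spot (value of joint trigger above 0.14 rad and horizontal distance between the grasp point and squeeze_point below 0.025 m and horizontal distance between carton_centre and reading_spot below 0.02 m), for 0.1 s.
At the end, for the whole second after the job is handed in: Smaller carton upright and at rest on the spot: centre within 20 mm, square within 15 degrees, label toward the scanner. The trigger, squeezed past 0.14 rad after that, is back under 0.03 rad. The larger carton is within 25 mm of its start (value of joint trigger below 0.03 rad and horizontal distance between carton_centre and reading_spot below 0.02 m and z of carton_centre in the frame of reading_spot below 0.023 m and angle between carton_centre's own z axis and vertical below 0.15 rad and angle between the x axis of carton_centre and the x axis of reading_spot, either way round below 0.26 rad and x of squeeze_point in the frame of carton_centre below -0.08 m and linear speed of carton below 0.02 m/s); the robot touches nothing.
It fails at once if the larger carton is moved by more than 25 mm (distance of big_carton_centre from where it was at the start of the episode above 0.025 m).
It also fails if it takes over 45 s, if anything falls off the work surface, if the arm or the gripper's body presses on something with over 40 N, if the wrist force passes 120 N, or if a joint passes its speed limit or range.

## Robot

A 6-joint arm with a two-finger parallel gripper is mounted at the origin on the work surface; the furniture and walls round the work are solid. World frame = base frame: x ahead of the robot, y to its left, z up, the work surface at z = 0. Lengths are in m, angles in rad, forces in N, time in s.
With the tool pointing down it reaches from about 0.35 to 0.875 m from the base axis. Payload 4.2 kg.
Tool frame: the origin (TCP) lies on the centre line of the jaws, within the pads' length; the fingertips stand 11 mm ahead of it and the grasp point (between the pads) lies 8 mm behind it; z points along the fingers, y is the direction in which the jaws open and shut (so a half turn about z gives the same grasp; the last joint's range is limited). The gripper opens to 85 mm and grips with 20 to 120 N. Pads are 22 mm wide; open, the fingers measure 114 mm over their backs; the gripper's body (76 mm by 85 mm) begins 54 mm behind the grasp point. The pads swing forward as they close: fully open they stand 13 mm farther back than shut.
Start: joints at [1.396, 0.385, 0.008, 0, -1.194, -0.259], TCP at [0.263, 0.567, 0.221] pointing down, gripper open.
Joint ranges: [-3.14, 3.14], [-1.21, 2.06], [-1.07, 1.41], [-3.16, 2.05], [-2.99, -0.16], [-3.1, 3.1]. Speed limits (rad/s): [2.79, 2.79, 3.14, 3.14, 3.14, 3.14].

## Interface

Orientations are given as a 3x3 rotation matrix whose columns are the frame's x, y, z axes.
In Python, from plant import sensors, eyes, sign_off gives the robot as it stands.
- The arm moves only by the tool arm_command, never from a script. Its argument "series" is a list of rows, each an object of numbers: "wx", "wy", "wz": the turn, a rotation vector about the world's x, y, z in rad; "tx", "ty", "tz": the shift along the world's x, y, z in m; "grip": the opening, from 0 (shut) to 1 (fully open). A call has 1 to 20 rows; each row is the pose to reach, as a shift and turn from the pose commanded when the call began; what a row does not reach only later rows make up. A row lasts 1/8 s, in which the tool goes at most 62.5 mm and 10.7 degrees, less where a joint would pass 70% of its speed; a pose out of reach is approached as far as the arm can. A call with a gripper value outside its range is refused whole. The fingers move at their own pace and stop on an object; "squeeze" is the grip in N (left out, the last holds). Time passes only in rows, so rows that repeat a pose let the fingers close. It gives the time, the measured TCP pose, the force and the opening at its end, in the units of the state.
- sensors.state(): the state, without advancing time (a new reading comes with each control period).
- eyes.get_image(name): name is "scene" or "top" or "wrist"; returns the picture (480x640x3 uint8, red, green, blue); there is no depth.
- eyes.get_calibration(name): a dict with "vfov" (degrees; the focal length in pixels is half the picture's height over the tangent of half this angle, whatever the lens; pixels are square), "cx", "cy" (the principal point, pixels), "k1" (the pictures are not rectified: a ray, as slopes to the right and down, at radius r is drawn at 1 + k1 r^2 times it, then the intrinsics apply), "world_from_camera" (4x4, takes a point from camera to world coordinates). Camera axes: x right, y up, looking along -z (the intrinsics and any distortion apply to the point x, -y, -z); pixel columns grow to the right and rows downward; lengths in m; the calibration is good to about 2 mm. A picture is of the moment at which its call begins: read the wrist's pose just before it. get_calibration takes no time and is no camera call; for the wrist camera it gives the pose at the moment of the call.
- sign_off(): hands the job in, once; it reports no verdict.
The state is a dict: "time_s": time; "joint_positions": joint angles; "qd": joint speeds; "tau": joint torques, N m; "position": TCP position; "tool_rot": TCP orientation; "force": force on the tool from outside, world axes, zero at the start; "moment": the same for the moment, N m; "opening": finger opening in m.
Only numpy, scipy, OpenCV 4.12 (cv2) and the standard library are available. Lean on these libraries where they do the work, as an engineer would, in place of code of your own. Each camera call takes 0.05 s, during which the arm holds its last target. There are 200 camera calls.

## Working session

There is one attempt and no reset: what is moved stays moved. The work goes in short steps, Python scripts to look and compute and a tool call to move; the robot and the scene stay as the last step left them, time stands still between calls to the robot, and variables do not carry over. Pictures are saved under pics/ and viewed, about 8 in all and at most 12, crops included, and the job is handed in when it is done.

Besides the shell and the picture viewer there is one more tool, called after "Call:" by a JSON object that holds its "method" and its "body". arm_command: Moves the arm, as the interface text tells. Its arguments: {"type":"object","properties":{"series":{"type":"array"},"squeeze":{"type":"number"}},"required":["series"]}

```bash
mkdir -p pics; cat > h.py <<'E'
import numpy as np, cv2
from plant import sensors, eyes, sign_off
def cal(n):
    c=eyes.get_calibration(n); f=240/np.tan(np.radians(c["vfov"])/2)
    return c,f
def ray(c,f,uv):
    p=np.array([(uv[0]-c["cx"])/f,(uv[1]-c["cy"])/f]); q=p.copy()
    for _ in range(30): q=p/(1+c["k1"]*(q@q))
    T=np.array(c["world_from_camera"]); return T[:3,3],T[:3,:3]@np.array([q[0],-q[1],-1])
def hit(c,f,uv,z):
    o,d=ray(c,f,uv); return o+d*(z-o[2])/d[2]
def proj(c,f,P):
    T=np.array(c["world_from_camera"]); q=T[:3,:3].T@(np.array(P)-T[:3,3]); s=np.array([q[0],-q[1]])/-q[2]
    s=s*(1+c["k1"]*(s@s)); return s*f+[c["cx"],c["cy"]]
def save(n,name):
    im=eyes.get_image(n); cv2.imwrite(f"pics/{name}.png",im[:,:,::-1]); return im
E
python3 - <<'E'
from h import *
for n in("scene","top","wrist"):
    save(n,n+"0"); c,f=cal(n); print(n,f,c["k1"],c["cx"],c["cy"],np.round(c["world_from_camera"],3).tolist())
s=sensors.state(); print(s["time_s"],s["position"],np.round(s["tool_rot"],3),s["opening"],s["force"])
E
```

```text
scene 532.965645577296 -0.09934498002185811 321.53873384489174 236.4740181139969 [[-0.864, 0.347, -0.364, 0.191], [-0.503, -0.594, 0.628, 0.476], [0.002, 0.726, 0.688, 0.895], [0.0, 0.0, 0.0, 1.0]]
top 454.5603369275961 0.03521848153141254 319.9266942505777 233.42374286781325 [[-0.028, 0.996, -0.086, 0.419], [-1.0, -0.029, -0.01, -0.052], [-0.013, 0.086, 0.996, 1.13], [0.0, 0.0, 0.0, 1.0]]
wrist 346.3646378504906 -0.061817868795486675 317.94488696765023 238.66810149298797 [[-0.42, 0.875, 0.238, 0.324], [-0.907, -0.406, -0.108, 0.539], [0.002, -0.262, 0.965, 0.373], [0.0, 0.0, 0.0, 1.0]]
0.15 [0.26250379 0.56672581 0.22006859] [[ 0.907 -0.42  -0.001]
 [-0.42  -0.907 -0.002]
 [ 0.     0.002 -1.   ]] 0.08532993429622682 [-0.19600564 -0.25646016 -0.16474603]
```

View pics/top0.png

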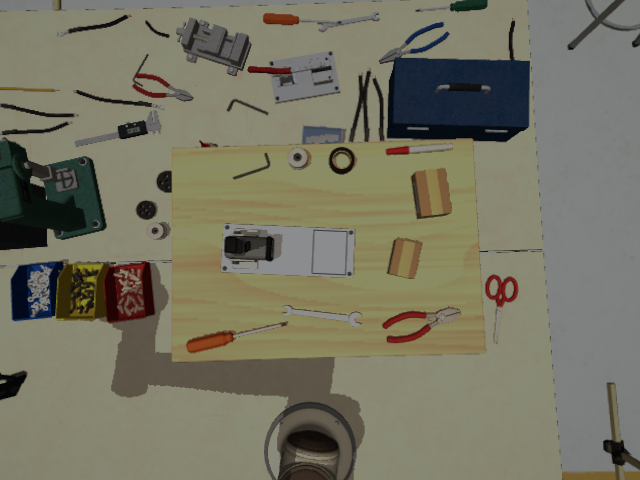

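View pics/scene0.png

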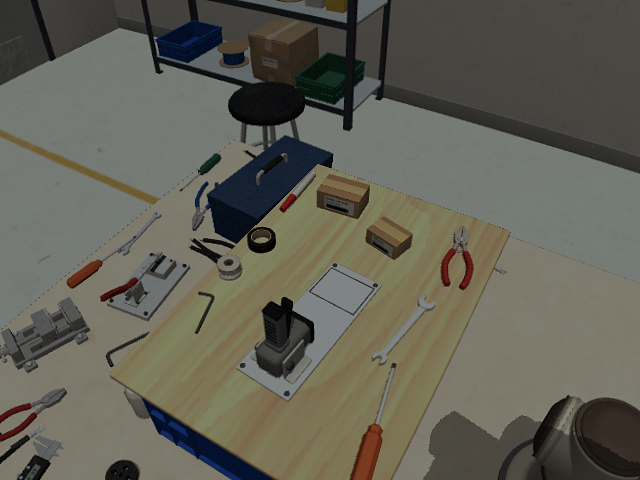

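The top view shows the plate at cols 222–355, rows 223–277, with the outline at its right end (about 331,252). The small carton is at (405,258), the big one at (432,192). The grip is on the left, at about (248,247). I'll enlarge this area for corner picking.

```bash
python3 - <<'E'
import cv2
a=cv2.imread("pics/top0.png")[160:310,210:470]; cv2.imwrite("pics/topc.png",cv2.resize(a,None,fx=3,fy=3,interpolation=cv2.INTER_CUBIC))
a=cv2.imread("pics/scene0.png")[170:410,220:430]; cv2.imwrite("pics/scenec.png",cv2.resize(a,None,fx=2.5,fy=2.5,interpolation=cv2.INTER_CUBIC))
E
```

```text
(no output)
```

View pics/topc.png

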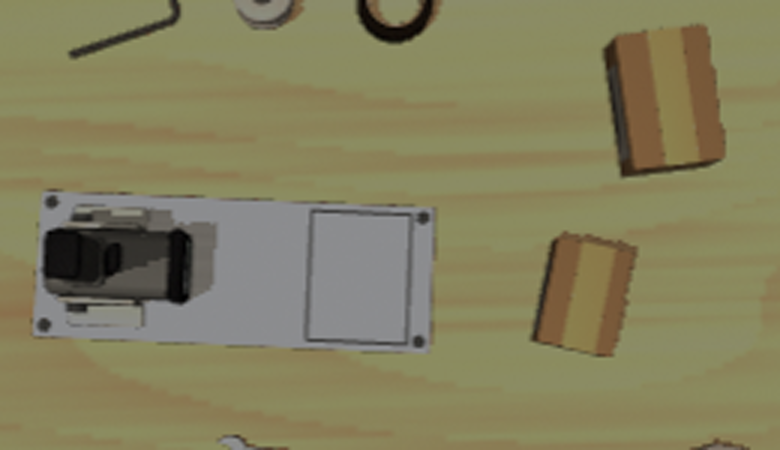

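View pics/scenec.png

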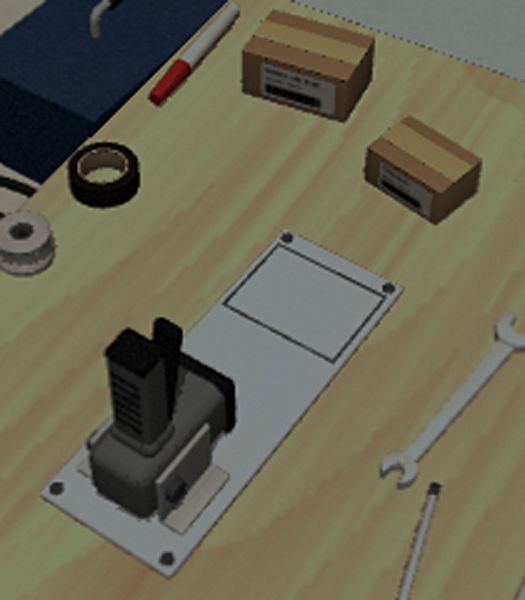

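Crop: the outline corners are at (311,210), (412,214), (408,344) and (305,340). The small carton's top corners are at about (567,234), (636,245), (612,356) and (541,343). The label sides of both cartons face the scanner (left). In the scene view the grip top is at crop (134,350) and the trigger top at (167,325).

```bash
python3 - <<'E'
from h import *
c,f=cal("top"); g=lambda x,y:(x/3+210-1/3,y/3+160-1/3)
R=np.array([hit(c,f,g(*p),.20)[:2] for p in[(311,210),(412,214),(408,344),(305,340)]])
K=np.array([hit(c,f,g(*p),.229)[:2] for p in[(567,234),(636,245),(612,356),(541,343)]])
B=np.array([hit(c,f,g(*p),.239)[:2] for p in[(612,38),(708,25),(724,160),(627,172)]])
for n,P in(("spot",R),("carton",K),("big",B)):
    ex=((P[0]-P[1])+(P[3]-P[2]))/2; ey=((P[0]-P[3])+(P[1]-P[2]))/2   # ex toward scanner (+y), ey toward +x
    print(n,P.mean(0).round(4),"sizes",np.linalg.norm(P-np.roll(P,-1,0),axis=1).round(4),"angles",np.degrees([np.arctan2(*ex[::-1]),np.arctan2(*ey[::-1])]).round(1))
    if n=="spot": r=P.mean(0); a=np.arctan2(*ex[::-1])-np.pi/2; b=np.arctan2(*ey[::-1]); th=(a+b)/2+np.pi/2; print("th",np.degrees(th))
x=np.array([np.cos(th),np.sin(th)]); sq=np.r_[r+x*.17,.312]; X=np.r_[x,0]; Y=np.array([-x[1],x[0],0])
print("squeeze",sq)
s,fs=cal("scene")
for nm,P in dict(spot=np.r_[r,.2],carton=np.r_[K.mean(0),.229],gripc=sq+[0,0,.016],back=sq+.013*X+[0,0,.016],trigtop=sq-.032*X+[0,0,.007]).items():
    q=proj(s,fs,P); print(nm,"scenecrop",((q-[220,170])*2.5).round(),"topcrop",((proj(c,f,P)-[210,160])*3).round())
E
```

```text
spot [ 0.4611 -0.0604] sizes [0.0692 0.0886 0.0699 0.0888] angles [86.1 -3.9]
th 86.11445710313362
carton [ 0.444  -0.2109] sizes [0.0457 0.0748 0.0469 0.0739] angles [ 78.6 -15.3]
big [ 0.5708 -0.2661] sizes [0.0636 0.0901 0.0636 0.0894] angles [95.7  3.7]
squeeze [0.47263713 0.10922379 0.312     ]
spot scenecrop [305. 300.] topcrop [358. 276.]
carton scenecrop [424. 149.] topcrop [588. 293.]
gripc scenecrop [143. 343.] topcrop [ 71. 255.]
back scenecrop [129. 358.] topcrop [ 49. 254.]
trigtop scenecrop [179. 316.] topcrop [128. 258.]
```

Sizes and angles agree with the given dimensions. The squeeze point looks about 4 mm further from the spot than my first guess, so I'll refine it from the wrist camera. Next I'll move high over the carton.

Call:
{"method": "arm_command", "body": {"series": [{"tz":0.06,"grip":1},{"tz":0.12,"wz":0.05,"grip":1},{"tz":0.18,"tx":0.02,"wz":0.1,"grip":1},{"tz":0.18,"tx":0.06,"ty":-0.04,"wz":0.15,"grip":1},{"tz":0.18,"tx":0.1,"ty":-0.08,"wz":0.2,"grip":1},{"tz":0.18,"tx":0.14,"ty":-0.12,"wz":0.2,"grip":1},{"tz":0.18,"tx":0.18,"ty":-0.16,"wz":0.2,"grip":1},{"tz":0.18,"tx":0.18,"ty":-0.22,"wz":0.2,"grip":1},{"tz":0.18,"tx":0.18,"ty":-0.28,"wz":0.2,"grip":1},{"tz":0.18,"tx":0.18,"ty":-0.34,"wz":0.2,"grip":1},{"tz":0.18,"tx":0.18,"ty":-0.4,"wz":0.2,"grip":1},{"tz":0.18,"tx":0.18,"ty":-0.46,"wz":0.2,"grip":1},{"tz":0.18,"tx":0.18,"ty":-0.52,"wz":0.2,"grip":1},{"tz":0.18,"tx":0.18,"ty":-0.58,"wz":0.2,"grip":1},{"tz":0.18,"tx":0.18,"ty":-0.64,"wz":0.2,"grip":1},{"tz":0.18,"tx":0.18,"ty":-0.7,"wz":0.2,"grip":1},{"tz":0.18,"tx":0.18,"ty":-0.76,"wz":0.2,"grip":1},{"tz":0.15,"tx":0.18,"ty":-0.778,"wz":0.2,"grip":1},{"tz":0.14,"tx":0.18,"ty":-0.778,"wz":0.2,"grip":1},{"tz":0.14,"tx":0.18,"ty":-0.778,"wz":0.2,"grip":1}]}}

```text
invalid input at $.series[0]: expected keys wx, wy, wz, tx, ty, tz, grip
```

```bash
python3 - <<'E'
from h import *
save("wrist","w1"); s=sensors.state(); print(s["time_s"],s["position"],np.round(s["tool_rot"],3),s["opening"])
E
```

```text
0.2 [0.26251644 0.56679233 0.22026206] [[ 0.907 -0.42  -0.   ]
 [-0.42  -0.907 -0.001]
 [ 0.     0.001 -1.   ]] 0.0850920845888228
```

View pics/w1.png

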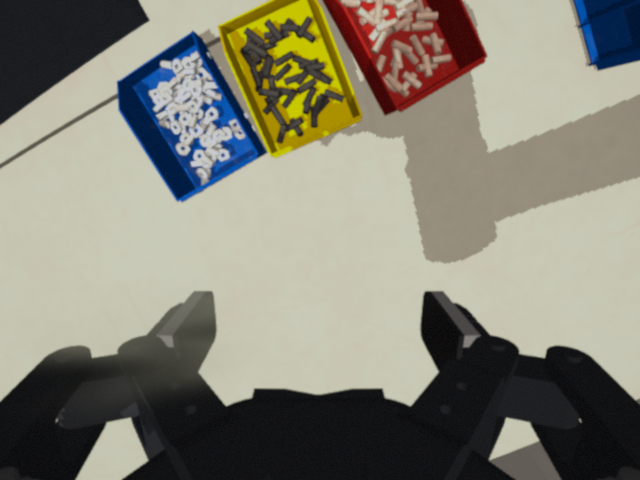

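The call was refused because every row needs all keys, so the arm hasn't moved and the picture only shows the start pose (bins ahead, fingers open). I'll resend with full rows.

Call:
{"method": "arm_command", "body": {"series": [{"wx":0,"wy":0,"wz":0,"tx":0,"ty":0,"tz":0.06,"grip":1},{"wx":0,"wy":0,"wz":0.05,"tx":0,"ty":0,"tz":0.12,"grip":1},{"wx":0,"wy":0,"wz":0.1,"tx":0.02,"ty":0,"tz":0.18,"grip":1},{"wx":0,"wy":0,"wz":0.15,"tx":0.06,"ty":-0.04,"tz":0.18,"grip":1},{"wx":0,"wy":0,"wz":0.2,"tx":0.1,"ty":-0.08,"tz":0.18,"grip":1},{"wx":0,"wy":0,"wz":0.2,"tx":0.14,"ty":-0.12,"tz":0.18,"grip":1},{"wx":0,"wy":0,"wz":0.2,"tx":0.18,"ty":-0.16,"tz":0.18,"grip":1},{"wx":0,"wy":0,"wz":0.2,"tx":0.18,"ty":-0.22,"tz":0.18,"grip":1},{"wx":0,"wy":0,"wz":0.2,"tx":0.18,"ty":-0.28,"tz":0.18,"grip":1},{"wx":0,"wy":0,"wz":0.2,"tx":0.18,"ty":-0.34,"tz":0.18,"grip":1},{"wx":0,"wy":0,"wz":0.2,"tx":0.18,"ty":-0.4,"tz":0.18,"grip":1},{"wx":0,"wy":0,"wz":0.2,"tx":0.18,"ty":-0.46,"tz":0.18,"grip":1},{"wx":0,"wy":0,"wz":0.2,"tx":0.18,"ty":-0.52,"tz":0.18,"grip":1},{"wx":0,"wy":0,"wz":0.2,"tx":0.18,"ty":-0.58,"tz":0.18,"grip":1},{"wx":0,"wy":0,"wz":0.2,"tx":0.18,"ty":-0.64,"tz":0.18,"grip":1},{"wx":0,"wy":0,"wz":0.2,"tx":0.18,"ty":-0.7,"tz":0.18,"grip":1},{"wx":0,"wy":0,"wz":0.2,"tx":0.18,"ty":-0.76,"tz":0.18,"grip":1},{"wx":0,"wy":0,"wz":0.2,"tx":0.18,"ty":-0.778,"tz":0.15,"grip":1},{"wx":0,"wy":0,"wz":0.2,"tx":0.18,"ty":-0.778,"tz":0.14,"grip":1},{"wx":0,"wy":0,"wz":0.2,"tx":0.18,"ty":-0.778,"tz":0.14,"grip":1}]}}

```text
time_s: 2.7
position: [0.4424, -0.2105, 0.3605]
tool_rot: [[0.973, -0.231, -0.001], [-0.231, -0.973, 0.0], [-0.001, 0.0, -1.0]]
force: [-0.4, 0.1, 0.7]
opening: 0.0854
```

```bash
python3 - <<'E'
from h import *
save("wrist","w2"); s=sensors.state(); print(s["time_s"],s["position"],np.round(s["tool_rot"],3),s["opening"])
E
```

```text
2.75 [ 0.44290262 -0.21039064  0.36155498] [[ 0.973 -0.231  0.001]
 [-0.231 -0.973 -0.001]
 [ 0.001  0.    -1.   ]] 0.08507270863036243
```

View pics/w2.png

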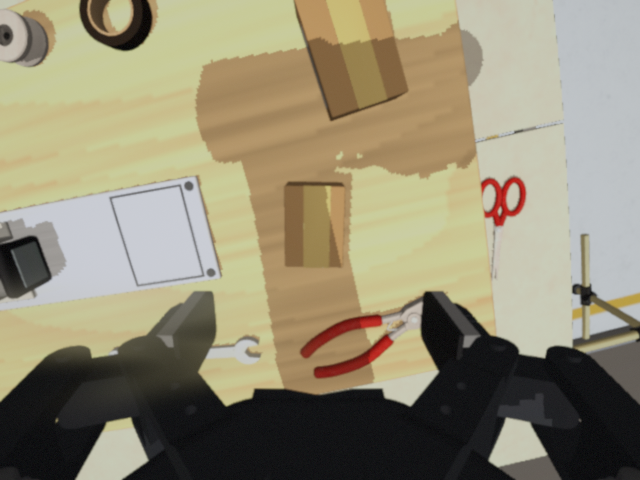

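The wrist view shows the small carton almost square to the tool. Its top face spans about (286,185), (344,185), (342,267) and (285,266). The outline corners are (110,198), (181,185), (202,274) and (138,287).

```bash
python3 - <<'E'
from h import *
c,f=cal("wrist")
for n,P,z in(("carton",[(286,185),(344,185),(342,267),(285,266)],.229),("spot",[(110,198),(181,185),(202,274),(138,287)],.2)):
    P=np.array([hit(c,f,p,z)[:2] for p in P])
    ex=((P[0]-P[1])+(P[3]-P[2]))/2; ey=((P[0]-P[3])+(P[1]-P[2]))/2
    print(n,P.mean(0).round(4),np.linalg.norm(P-np.roll(P,-1,0),axis=1).round(4),np.degrees([np.arctan2(*ex[::-1]),np.arctan2(*ey[::-1])]).round(1))
E
```

```text
carton [ 0.4436 -0.2077] [0.0476 0.0713 0.0498 0.0704] [ 76.1 -14.5]
spot [ 0.4616 -0.0582] [0.07   0.0873 0.0678 0.0904] [87.4 -4.7]
```

Both views agree to 2–3 mm. Descending, gripping and lifting a little.

Call:
{"method": "arm_command", "body": {"series": [{"wx":0,"wy":0,"wz":0,"tx":0.001,"ty":0.001,"tz":-0.05,"grip":1},{"wx":0,"wy":0,"wz":0,"tx":0.001,"ty":0.001,"tz":-0.1,"grip":1},{"wx":0,"wy":0,"wz":0,"tx":0.001,"ty":0.001,"tz":-0.13,"grip":1},{"wx":0,"wy":0,"wz":0,"tx":0.001,"ty":0.001,"tz":-0.148,"grip":1},{"wx":0,"wy":0,"wz":0,"tx":0.001,"ty":0.001,"tz":-0.148,"grip":0.8},{"wx":0,"wy":0,"wz":0,"tx":0.001,"ty":0.001,"tz":-0.148,"grip":0.65},{"wx":0,"wy":0,"wz":0,"tx":0.001,"ty":0.001,"tz":-0.148,"grip":0.4},{"wx":0,"wy":0,"wz":0,"tx":0.001,"ty":0.001,"tz":-0.148,"grip":0.4},{"wx":0,"wy":0,"wz":0,"tx":0.001,"ty":0.001,"tz":-0.148,"grip":0.4},{"wx":0,"wy":0,"wz":0,"tx":0.001,"ty":0.001,"tz":-0.148,"grip":0.4},{"wx":0,"wy":0,"wz":0,"tx":0.001,"ty":0.001,"tz":-0.12,"grip":0.4},{"wx":0,"wy":0,"wz":0,"tx":0.001,"ty":0.001,"tz":-0.09,"grip":0.4},{"wx":0,"wy":0,"wz":0,"tx":0.001,"ty":0.001,"tz":-0.09,"grip":0.4}], "squeeze": 35}}

```text
time_s: 4.38
position: [0.4447, -0.2101, 0.2728]
tool_rot: [[0.973, -0.232, 0.005], [-0.232, -0.973, -0.001], [0.005, -0.0, -1.0]]
force: [-0.4, 0.6, -2.9]
opening: 0.0484
```

The carton is held (48 mm opening, about 2.9 N weight). Carrying it to the spot at (0.461, -0.059), heading +0.17 rad.

Call:
{"method": "arm_command", "body": {"series": [{"wx":0,"wy":0,"wz":0.04,"tx":0.003,"ty":0.03,"tz":0,"grip":0.4},{"wx":0,"wy":0,"wz":0.08,"tx":0.007,"ty":0.07,"tz":0,"grip":0.4},{"wx":0,"wy":0,"wz":0.12,"tx":0.012,"ty":0.11,"tz":0,"grip":0.4},{"wx":0,"wy":0,"wz":0.16,"tx":0.015,"ty":0.14,"tz":0,"grip":0.4},{"wx":0,"wy":0,"wz":0.17,"tx":0.017,"ty":0.15,"tz":0,"grip":0.4},{"wx":0,"wy":0,"wz":0.17,"tx":0.017,"ty":0.15,"tz":-0.02,"grip":0.4},{"wx":0,"wy":0,"wz":0.17,"tx":0.017,"ty":0.15,"tz":-0.035,"grip":0.4},{"wx":0,"wy":0,"wz":0.17,"tx":0.017,"ty":0.15,"tz":-0.046,"grip":0.4},{"wx":0,"wy":0,"wz":0.17,"tx":0.017,"ty":0.15,"tz":-0.051,"grip":0.4},{"wx":0,"wy":0,"wz":0.17,"tx":0.017,"ty":0.15,"tz":-0.051,"grip":0.4}]}}

```text
time_s: 5.62
position: [0.4607, -0.0605, 0.221]
tool_rot: [[0.998, -0.064, 0.0], [-0.064, -0.998, -0.001], [0.001, 0.001, -1.0]]
force: [-3.1, -0.4, 4.1]
opening: 0.0484
```

It is lightly touching the plate. Opening slowly, then rising to 0.40.

Call:
{"method": "arm_command", "body": {"series": [{"wx":0,"wy":0,"wz":0,"tx":0,"ty":0,"tz":0,"grip":0.65},{"wx":0,"wy":0,"wz":0,"tx":0,"ty":0,"tz":0,"grip":0.8},{"wx":0,"wy":0,"wz":0,"tx":0,"ty":0,"tz":0,"grip":1},{"wx":0,"wy":0,"wz":0,"tx":0,"ty":0,"tz":0,"grip":1},{"wx":0,"wy":0,"wz":0,"tx":0,"ty":0,"tz":0,"grip":1},{"wx":0,"wy":0,"wz":0,"tx":0,"ty":0,"tz":0.03,"grip":1},{"wx":0,"wy":0,"wz":0,"tx":0,"ty":0,"tz":0.08,"grip":1},{"wx":0,"wy":0,"wz":0,"tx":0,"ty":0,"tz":0.13,"grip":1},{"wx":0,"wy":0,"wz":0,"tx":0,"ty":0,"tz":0.18,"grip":1},{"wx":0,"wy":0,"wz":0,"tx":0,"ty":0.04,"tz":0.2,"grip":1},{"wx":0,"wy":0,"wz":0,"tx":0,"ty":0.08,"tz":0.2,"grip":1},{"wx":0,"wy":0,"wz":0,"tx":0,"ty":0.1,"tz":0.2,"grip":1},{"wx":0,"wy":0,"wz":0,"tx":0,"ty":0.1,"tz":0.2,"grip":1}]}}

```text
time_s: 7.25
position: [0.4606, 0.0411, 0.4197]
tool_rot: [[0.998, -0.061, -0.0], [-0.061, -0.998, -0.0], [-0.0, 0.0, -1.0]]
force: [-0.4, -1.3, -0.7]
opening: 0.0853
```

```bash
python3 - <<'E'
from h import *
save("wrist","w3"); s=sensors.state(); print(s["time_s"],s["position"],np.round(s["tool_rot"],3),s["opening"])
E
```

```text
7.3 [0.4606154  0.0403804  0.41981695] [[ 0.998 -0.062 -0.   ]
 [-0.062 -0.998 -0.   ]
 [-0.     0.    -1.   ]] 0.08567163200720115
```

View pics/w3.png

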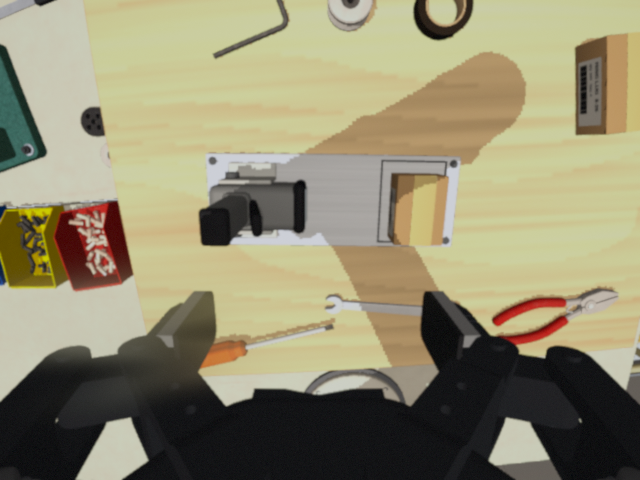

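The carton stands on the spot with its top face at about (397,174), (448,176), (444,244) and (394,243). The grip top is at (200,211), (229,208), (229,243) and (201,245), and the trigger's upper end is near (256,218), front edge at about col 262.

```bash
python3 - <<'E'
from h import *
c,f=cal("wrist")
r=np.array([.4613,-.0593]); th=np.radians(86.3); x=np.array([np.cos(th),np.sin(th)]); y=np.array([-x[1],x[0]])
loc=lambda p,z:(lambda d:(np.array([d@x,d@y])*1000).round(1))(hit(c,f,p,z)[:2]-r)
for n,z,L in(("outline",.2,[(382,161),(446,163),(379,242)]),("cartontop",.235,[(397,174),(448,176),(444,244),(394,243)]),("grip",.328,[(200,211),(229,208),(229,243),(201,245)]),("trig",.319,[(250,218),(262,218)])):
    Q=np.array([loc(p,z) for p in L]); print(n,Q.tolist(),Q.mean(0))
s=sensors.state(); d=np.array(s["position"][:2])-r; print("tcp loc",d@x,d@y, "x",x)
E
```

```text
outline [[31.2, -43.9], [-37.4, -42.5], [30.3, 45.0]] [  8.03333333 -13.8       ]
cartontop [[22.5, -33.2], [-27.7, -31.7], [-30.3, 37.1], [21.4, 36.2]] [-3.525  2.1  ]
grip [[184.1, -14.1], [162.8, -16.2], [164.5, 9.9], [185.5, 11.5]] [174.225  -2.225]
trig [[149.8, -7.0], [140.8, -7.0]] [145.3  -7. ]
tcp loc 0.09942844527216345 0.007115780301404995 x [0.06453231 0.99791562]
```

The carton relative to the outline in the same picture is about 0 mm in x, 1.5 mm in y and square. The squeeze point is at about 173 mm along and -3 mm across, from the grip back and trigger front. That gives a target TCP of (0.4755, 0.1135, 0.304).

Call:
{"method": "arm_command", "body": {"series": [{"wx":0,"wy":0,"wz":0,"tx":0.008,"ty":0.04,"tz":0,"grip":1},{"wx":0,"wy":0,"wz":0,"tx":0.015,"ty":0.073,"tz":0,"grip":1},{"wx":0,"wy":0,"wz":0,"tx":0.015,"ty":0.073,"tz":0,"grip":1},{"wx":0,"wy":0,"wz":0,"tx":0.015,"ty":0.073,"tz":-0.03,"grip":1},{"wx":0,"wy":0,"wz":0,"tx":0.015,"ty":0.073,"tz":-0.06,"grip":1},{"wx":0,"wy":0,"wz":0,"tx":0.015,"ty":0.073,"tz":-0.08,"grip":1},{"wx":0,"wy":0,"wz":0,"tx":0.015,"ty":0.073,"tz":-0.1,"grip":1},{"wx":0,"wy":0,"wz":0,"tx":0.015,"ty":0.073,"tz":-0.116,"grip":1},{"wx":0,"wy":0,"wz":0,"tx":0.015,"ty":0.073,"tz":-0.116,"grip":1}], "squeeze": 20}}

```text
time_s: 8.43
position: [0.4751, 0.1116, 0.3031]
tool_rot: [[0.998, -0.065, -0.002], [-0.065, -0.998, -0.001], [-0.002, 0.002, -1.0]]
force: [0.0, -0.1, 0.9]
opening: 0.0854
```

```bash
python3 - <<'E'
from h import *
a=save("wrist","w4"); b=save("scene","s4"); s=sensors.state(); print(s["time_s"],s["position"],s["force"],s["opening"])
a=cv2.resize(a[100:400,100:500],(600,450)); b=cv2.resize(b[170:410,220:430],(394,450))
im=np.hstack([a,b]); im=cv2.resize(im,(800,int(450*800/994))); cv2.imwrite("pics/m4.png",im[:,:,::-1])
E
```

```text
8.525 [0.47604255 0.11233204 0.30473807] [-1.35113274  0.8128869   0.68366337] 0.08559444288255715
```

View pics/m4.png

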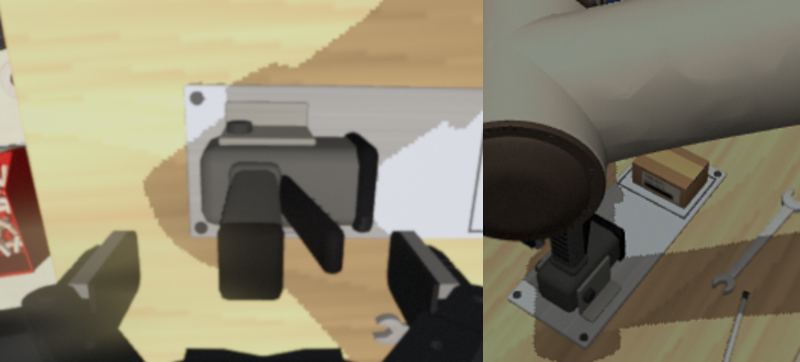

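The wrist view shows grip and trigger centred between the open fingers (grip back at col 219, trigger front at 343, fingertips at about 130 and 395). The scene part shows the carton on the spot with its label to the scanner. Squeezing.

Call:
{"method": "arm_command", "body": {"series": [{"wx":0,"wy":0,"wz":0,"tx":0,"ty":0.001,"tz":0,"grip":0.8},{"wx":0,"wy":0,"wz":0,"tx":0,"ty":0.001,"tz":0,"grip":0.6},{"wx":0,"wy":0,"wz":0,"tx":0,"ty":0.001,"tz":0,"grip":0.5},{"wx":0,"wy":0,"wz":0,"tx":0,"ty":0.001,"tz":0,"grip":0.4},{"wx":0,"wy":0,"wz":0,"tx":0,"ty":0.001,"tz":0,"grip":0.38},{"wx":0,"wy":0,"wz":0,"tx":0,"ty":0.001,"tz":0,"grip":0.38},{"wx":0,"wy":0,"wz":0,"tx":0,"ty":0.001,"tz":0,"grip":0.38},{"wx":0,"wy":0,"wz":0,"tx":0,"ty":0.001,"tz":0,"grip":0.38}], "squeeze": 20}}

```text
time_s: 9.52
position: [0.4757, 0.1129, 0.3047]
tool_rot: [[0.998, -0.064, 0.0], [-0.064, -0.998, -0.002], [0.001, 0.002, -1.0]]
force: [-0.6, -6.2, 4.7]
opening: 0.0326
```

```bash
python3 - <<'E'
from h import *
a=save("wrist","w5"); s=sensors.state(); print(s["time_s"],s["position"],s["force"],s["opening"])
cv2.imwrite("pics/m5.png",cv2.resize(a[100:400,100:500],(600,450))[:,:,::-1])
E
```

```text
9.575 [0.47569948 0.11294609 0.30472339] [-0.29847542 -6.47065461  3.41953282] 0.03236175308823314
```

View pics/m5.png

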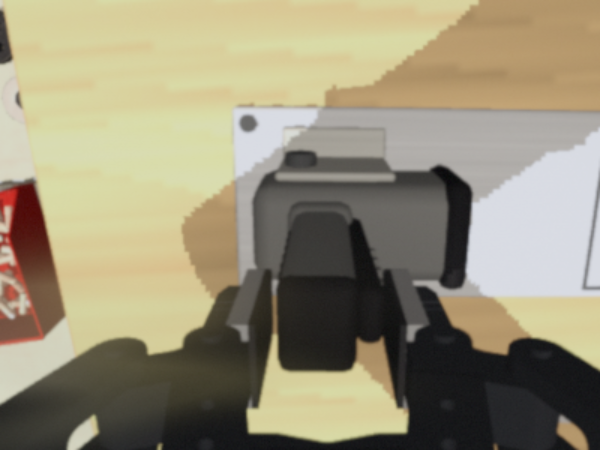

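The trigger lies against the grip and its spring pushes back with about 6.3 N, which is nearly home (7 N). I'll close a touch more for margin, release and lift off.

Call:
{"method": "arm_command", "body": {"series": [{"wx":0,"wy":0,"wz":0,"tx":0,"ty":0,"tz":0,"grip":0.35},{"wx":0,"wy":0,"wz":0,"tx":0,"ty":0,"tz":0,"grip":0.35},{"wx":0,"wy":0,"wz":0,"tx":0,"ty":0,"tz":0,"grip":0.35}]}}

```text
time_s: 9.95
position: [0.4757, 0.1128, 0.3048]
tool_rot: [[0.998, -0.064, 0.0], [-0.064, -0.998, -0.002], [0.001, 0.002, -1.0]]
force: [-0.5, -7.0, 2.9]
opening: 0.0298
```

Call:
{"method": "arm_command", "body": {"series": [{"wx":0,"wy":0,"wz":0,"tx":0,"ty":0,"tz":0,"grip":0.6},{"wx":0,"wy":0,"wz":0,"tx":0,"ty":0,"tz":0,"grip":0.8},{"wx":0,"wy":0,"wz":0,"tx":0,"ty":0,"tz":0,"grip":1},{"wx":0,"wy":0,"wz":0,"tx":0,"ty":0,"tz":0,"grip":1},{"wx":0,"wy":0,"wz":0,"tx":0,"ty":0,"tz":0,"grip":1},{"wx":0,"wy":0,"wz":0,"tx":0,"ty":0,"tz":0.03,"grip":1},{"wx":0,"wy":0,"wz":0,"tx":0,"ty":0,"tz":0.07,"grip":1},{"wx":0,"wy":0,"wz":0,"tx":0,"ty":0,"tz":0.116,"grip":1},{"wx":0,"wy":0,"wz":0,"tx":-0.015,"ty":-0.04,"tz":0.116,"grip":1},{"wx":0,"wy":0,"wz":0,"tx":-0.015,"ty":-0.074,"tz":0.116,"grip":1},{"wx":0,"wy":0,"wz":0,"tx":-0.015,"ty":-0.074,"tz":0.116,"grip":1},{"wx":0,"wy":0,"wz":0,"tx":-0.015,"ty":-0.074,"tz":0.116,"grip":1}]}}

```text
time_s: 11.45
position: [0.4608, 0.0404, 0.4199]
tool_rot: [[0.998, -0.064, 0.0], [-0.064, -0.998, 0.0], [0.0, -0.0, -1.0]]
force: [0.2, -0.2, -0.4]
opening: 0.0857
```

```bash
python3 - <<'E'
from h import *
a=save("wrist","w6"); s=sensors.state(); print(s["time_s"],s["position"],s["force"],s["opening"])
b=cv2.imread("pics/w3.png")
im=np.vstack([b[130:270,180:480],a[130:270,180:480,::-1]]); cv2.imwrite("pics/m6.png",cv2.resize(im,None,fx=2,fy=2))
E
```

```text
11.5 [0.46083363 0.04066069 0.41973041] [-0.25336826 -0.10698828  0.09649726] 0.08529456007840684
```

View pics/m6.png

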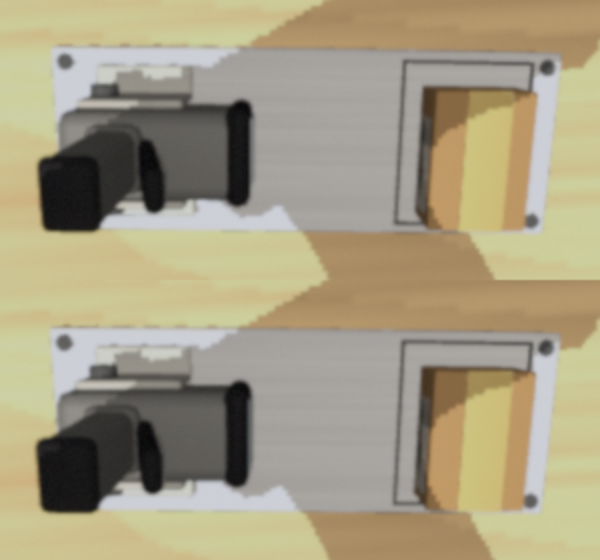

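Before (top) and after (bottom) match: the trigger is back at rest and the carton hasn't moved. The force is about 0, so nothing is touched.

```bash
python3 -c "
from plant import sign_off
print(sign_off())"
```

```text
the job is handed in; nothing more can be done
None
```

The job is handed in at about 11.5 s of the 45 s allowed. No verdict was reported, so these are my own last checks:

- **Smaller carton:** It stands on the outlined spot with its label toward the scanner, about 2 mm from the outline's centre and square to within a few degrees. It was still there after the trigger squeeze.
- **Trigger:** I squeezed it with the carton in place until the spring pushed back with about 7 N and the fingers were 30 mm apart. That matches fully home, but I judged it from force and opening because the joint angle isn't reported. A before-and-after picture shows it back at rest.
- **Larger carton:** It was never touched. I took no final picture to measure it.
- **Robot:** It ended clear of everything, with about zero force on the tool.

**Disagreements:** The camera views differed by 1–3 mm on the spot's position. The squeeze point measured about 3 mm farther from the spot than the stated sizes implied. I centred the fingers on the measured point, which puts any error on the harmless side. One early move call was refused for missing keys, and nothing moved.

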